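# Fetch the transformer from behind the containers

## Task

On the parts tray, the spray can, the square bottle and the jar stand in front of the transformer: first move all three onto the red mat, standing upright, then fetch the transformer and stand it upright in the middle of the black pad on the test plate, its long side along the pad's long side. When it is there, put each container back upright on the very spot of the tray where it stood at the start. Do not tip the containers over, and leave the heat sink and the relay beside the transformer where they are.

Things in the scene. Friction and masses are not known exactly. Their poses are not given: they have to be found in the camera images.
- parts_tray: Fixed flat blue tray, 170 (x) by 250 (y) mm, floor top 6 mm above the bench, 14 mm high rims only at y = +-123 mm. White lines frame six places: front row x = -30 mm (the containers, any order), back row x = +30 mm (transformer, heat sink, relay, any order), at y = -76, 0, +76 mm, all within 5 mm. Origin: centre of underside, z up, -x its front. Yaw within 0.18 rad.
- side_mat: Fixed flat red mat, 160 (x) by 220 (y) by 3 mm, lying left or right of the tray: the side area. Origin: centre of its underside, z up. Yaw within 0.12 rad.
- test_plate: Fixed aluminium plate, 130 (x) by 190 (y) by 10 mm, on the tray's other side from the mat. Black rubber pad at its centre, 64 (x) by 76 (y) mm, top 13 mm above the bench. Near its ends: two posts at y = +82 mm (top 29 mm above the bench), a terminal strip at y = -83 mm (top 24 mm). Origin: centre of underside, straight below the pad's centre, z up. Yaw within 0.12 rad.
- spray_can: Upright round aluminium can, 48 mm across, straight up to 88 mm, above that a shoulder and a thin nozzle 18 mm across, 105 mm high in all, with a plain paper band. About 0.11 to 0.22 kg. Origin: centre of its underside, z up.
- square_bottle: Upright white plastic bottle with a square body, 44 by 44 mm, straight up to 84 mm, then a neck and a black cap 29 mm across, 102 mm high in all. About 0.1 to 0.21 kg. Origin: centre of its underside, z up, x and y square to its sides.
- jar: Upright round grey jar, 57 mm across, with a steel lid 58 mm across from 66 mm up to its top at 92 mm. About 0.13 to 0.25 kg. Origin: centre of its underside, z up.
- transformer: Small iron-core transformer: grey steel core 22 (x) by 48 (y) by 36 (z) mm, copper winding bulging from its broad sides to 40 mm across in x, 30 mm wide in y, at heights 6 to 30 mm. About 0.14 to 0.24 kg. Origin: centre of underside, z up. Long side (y) along the tray's y within 0.12 rad. 76 mm from its neighbours, 7 to 22 mm behind the container before it, nothing behind it.
- heat_sink: Finned aluminium block, 40 (x) by 44 (y) by 30 (z) mm, in the tray's back row. Origin: centre of its underside. Not to be disturbed.
- relay: Black block, 36 (x) by 30 (y) by 30 (z) mm, with a grey top, in the tray's back row. Origin: centre of its underside. Not to be disturbed.
Not all that is in view belongs to the job. Leave any purple or yellow look-alike of the jar alone.

How it is judged:
By the outcome, as a careful person would: the job done as asked, in the order asked, and still so for the second after the job is handed in, with the robot touching nothing.
It also fails if it takes over 144 s, if anything falls off the work surface, if the arm or the gripper's body presses on something with over 40 N, if the wrist force passes 120 N, or if a joint passes its speed limit or range.

## Robot

A 7-joint arm with a two-finger parallel gripper is mounted at the origin on the work surface. World frame = base frame: x ahead of the robot, y to its left, z up, the work surface at z = 0. Lengths are in m, angles in rad, forces in N, time in s.
With the tool pointing down it reaches from about 0.4 to 0.85 m from the base axis. Payload 10.4 kg.
Tool frame: the origin (TCP) lies on the centre line of the jaws, within the pads' length; the fingertips stand r.tip_extent ahead of it and the grasp point (between the pads) lies 8 mm behind it (r.tip_extent is the distance from the TCP to the fingertips, in m); z points along the fingers, y is the direction in which the jaws open and shut (so a half turn about z gives the same grasp; the last joint's range is limited). The gripper opens to 87 mm and grips with 3 to 60 N. Pads are 19 mm wide; open, the fingers measure 117 mm over their backs; the gripper's body (75 mm by 190 mm) begins 51 mm behind the grasp point.
Start: joints at [-1.219, 0.332, -0.065, 1.46, 0.022, 1.35, -0.088], TCP at [0.229, 0.582, 0.213] pointing down, gripper open.
Joint ranges: [-2.6, 2.6], [-0.5, 2.12], [-1.47, 1.34], [0.16, 2.42], [-1.27, 4.41], [0.06, 2.06], [-2.6, 2.6]. Speed limits (rad/s): [2.22, 2.22, 2.79, 2.79, 3.14, 3.14, 3.14].

## Interface

Orientations are given as a unit quaternion [x, y, z, w].
In Python, from bench import r gives the robot as it stands.
- The arm moves only by the shell command python3 -m jog 'ROWS' [FORCE]. ROWS is JSON, a list of rows, each a list of 7 numbers: the shift along the tool's x, y, z in cm, then the turn, a rotation vector about the tool's x, y, z in rad, then the opening, from -1 (shut) to 1 (fully open). In form: [[tx, ty, tz, wx, wy, wz, jaw], ...]. A call has 1 to 20 rows; each row shifts and turns the commanded pose from where the row before left it, along the tool's axes as they then stand; what a row does not reach is not made up. A row lasts 1/8 s, in which the tool goes at most 62.5 mm and 10.7 degrees, less where a joint would pass 70% of its speed; a pose out of reach is approached as far as the arm can. A call with a gripper value outside its range is refused whole. The fingers move at their own pace and stop on an object; FORCE is the grip in N (left out, the last holds). Time passes only in rows, so rows that do not move let the fingers close. It gives the time, the measured TCP pose, the force and the opening at its end, in the units of the state.
- r.read_state(): the state, without advancing time (a new reading comes with each control period).
- r.camera(name): name is "side" or "top"; returns a dict with "frame" (420x560x3 uint8, red, green, blue), "fx", "fy", "cx", "cy" (pixels), "camera_from_world" (4x4, takes a point from world to camera coordinates). Camera axes: x right, y down, z forward; pixel columns grow to the right and rows downward; lengths in m; the calibration is good to about 2 mm. A picture is of the moment at which its call begins. There is no depth.
- r.close_job(): hands the job in, once; it reports no verdict.
Trained networks look in a picture, given as the dict that the camera call returned (one of the last four; its "shot" number tells which), for a name from the list of things; names that differ only in an ending like _2 or _b are one class to them, and where a whole thing is asked for, a point or a joint stands for the part that bears it (a point fixed in the world has none). Each returns a list of dicts, best first, with "score" (0 to 1); they miss things now and then, are a little off and sometimes report something else, mostly with a low value. They report only what shows in the picture. A call takes as long as a camera call. They do not tell look-alikes from the thing itself.
- r.search_frame(picture, thing): "rect" ([left, top, right, bottom] in pixels, round what is visible of it).
The state is a dict: "time": time; "joint_positions": joint angles; "joint_vel": joint speeds; "joint_torque": joint torques, N m; "ee_pos": TCP position; "eef_rot": TCP orientation; "ft_force": force on the tool from outside, world axes, zero at the start; "torque": the same for the moment, N m; "width": finger opening in m.
Only numpy, scipy, OpenCV 4.12 (cv2) and the standard library are available. Lean on these libraries where they do the work, as an engineer would, in place of code of your own. Each camera call takes 0.05 s, during which the arm holds its last target.

## Working session

There is one attempt and no reset: what is moved stays moved. The work goes in short steps, Python scripts to look and compute and a shell command to move; the robot and the scene stay as the last step left them, time stands still between calls to the robot, and variables do not carry over. Pictures are saved under pics/ and viewed, and the job is handed in when it is done.

```bash
ls; mkdir -p pics
python3 - <<'E'
from bench import r
import cv2
s=r.read_state(); print(s, r.tip_extent)
for n in ("top","side"):
    p=r.camera(n); cv2.imwrite(f"pics/{n}0.png",p["frame"][:,:,::-1]); print(n,p["fx"],p["fy"],p["cx"],p["cy"],p["camera_from_world"])
    for t in "parts_tray side_mat test_plate spray_can square_bottle jar transformer heat_sink relay".split():
        print(t,[(d["rect"],round(d["score"],2)) for d in r.search_frame(p,t)][:4])
E
```

```text
pics
{'time': 0.0, 'joint_positions': array([-1.21859678,  0.33287299, -0.06464873,  1.46097006,  0.02159121,
        1.34987189, -0.08847153]), 'joint_vel': array([ 0.00111883, -0.00040248,  0.0006132 , -0.00024151, -0.00128105,
       -0.00034513,  0.00167069]), 'joint_torque': array([-1.30688932e-04, -6.23261976e+01,  2.44875223e-02, -3.89878070e+01,
       -6.12348248e-02,  4.00974357e-02,  1.60244717e-04]), 'ee_pos': array([0.22868767, 0.58122358, 0.21193939]), 'eef_rot': array([ 1.86304940e-01,  9.82491710e-01, -7.07257555e-04, -9.62579488e-05]), 'ft_force': array([-0.40738272,  0.70838513, -0.52041364]), 'torque': array([ 0.02514338, -0.00423905,  0.02473525]), 'width': 0.08731161517980633} 0.011
top 530.286829667782 530.286829667782 277.9494763514831 210.32045281745033 [[-1.88018486e-02 -9.99806143e-01  5.84527478e-03 -5.34178622e-04]
 [-9.92489013e-01  1.79567799e-02 -1.21008733e-01  4.70935445e-01]
 [ 1.20880312e-01 -8.07655887e-03 -9.92634232e-01  1.22327682e+00]
 [ 0.00000000e+00  0.00000000e+00  0.00000000e+00  1.00000000e+00]]
parts_tray [([205.4, 127.0, 313.0, 198.6], 
[... 789 characters left out ...]
0.77926633  1.12261501]
 [ 0.          0.          0.          1.        ]]
parts_tray [([238.8, 102.2, 295.5, 157.5], 0.75), ([169.7, 184.0, 268.5, 289.1], 0.67)]
side_mat [([207.2, 311.5, 305.0, 418.8], 0.84)]
test_plate [([239.5, 100.3, 295.5, 158.9], 0.7)]
spray_can [([234.5, 178.9, 255.4, 214.5], 0.62)]
square_bottle [([223.9, 200.8, 251.4, 243.1], 0.79), ([234.1, 177.0, 253.3, 218.5], 0.3)]
jar [([293.4, 247.0, 319.4, 293.4], 0.85), ([279.6, 210.9, 305.8, 260.2], 0.78), ([212.8, 231.4, 247.0, 278.9], 0.73), ([162.3, 313.6, 204.3, 360.7], 0.7)]
transformer [([190.7, 242.4, 211.7, 274.4], 0.69)]
heat_sink [([210.4, 190.3, 232.8, 216.5], 0.63)]
relay [([207.0, 312.0, 307.0, 418.6], 0.38)]
```

Run:
```python
import cv2
a=cv2.imread("pics/top0.png"); b=cv2.imread("pics/side0.png")
cv2.imwrite("pics/t1.png",cv2.resize(a[110:310,70:470],None,fx=2,fy=2,interpolation=cv2.INTER_CUBIC))
cv2.imwrite("pics/s1.png",cv2.resize(b[90:420,130:350],None,fx=1.8,fy=1.8,interpolation=cv2.INTER_CUBIC))
```

```text
(no output)
```

View pics/t1.png

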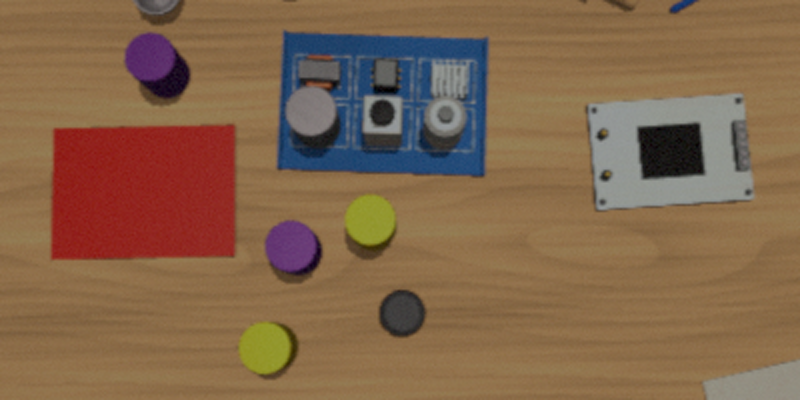

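View pics/s1.png

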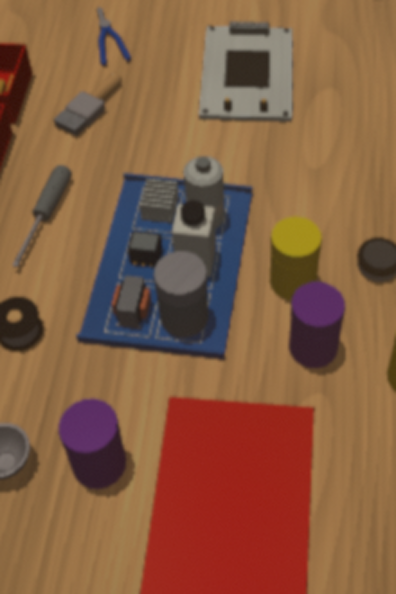

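View pics/top0.png

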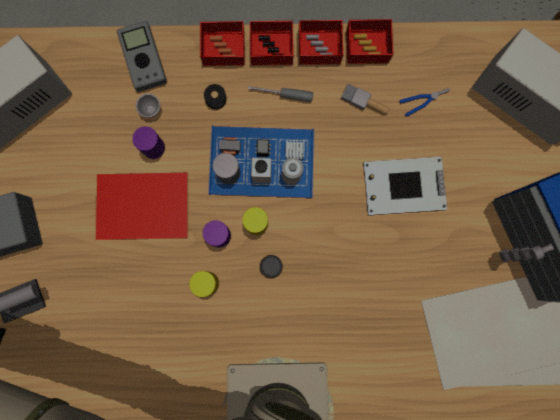

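Jar (left) stands before the transformer, bottle (middle) before the relay, can (right) before the heat sink. The mat is on the +y side and the plate on the -y side. Next I measure.

```bash
cat > h.py <<'E'
import numpy as np, cv2
from bench import r
from scipy.spatial.transform import Rotation as R
def proj(p,P):
    T=np.array(p["camera_from_world"]); q=np.atleast_2d(P)@T[:3,:3].T+T[:3,3]
    return np.c_[p["fx"]*q[:,0]/q[:,2]+p["cx"],p["fy"]*q[:,1]/q[:,2]+p["cy"]]
def unproj(p,uv,z):
    T=np.array(p["camera_from_world"]); uv=np.atleast_2d(uv)
    d=np.c_[(uv[:,0]-p["cx"])/p["fx"],(uv[:,1]-p["cy"])/p["fy"],np.ones(len(uv))]@T[:3,:3]
    c=-T[:3,:3].T@T[:3,3]; t=(z-c[2])/d[:,2]
    return c+d*t[:,None]
def up(p,rect,k,name):
    l,t,rr,b=rect; cv2.imwrite(name,cv2.resize(p["frame"][t:b,l:rr,::-1],None,fx=k,fy=k,interpolation=cv2.INTER_CUBIC))
def rectfit(p,mask,z):
    cs,_=cv2.findContours(mask.astype(np.uint8),cv2.RETR_EXTERNAL,cv2.CHAIN_APPROX_NONE)
    c=max(cs,key=cv2.contourArea)
    w=unproj(p,c.reshape(-1,2).astype(float),z)[:,:2]
    (cx,cy),(a,b),an=cv2.minAreaRect((w*1000).astype(np.float32))
    return cx,cy,a,b,an
E
python3 - <<'E'
from h import *
for n in ("top","side"):
    p=r.camera(n); f=p["frame"]; hsv=cv2.cvtColor(f,cv2.COLOR_RGB2HSV); H,S,V=[hsv[:,:,i].astype(int) for i in range(3)]
    red=((H<6)|(H>174))&(S>180)&(V>90)
    if n=="top": red[:150]=0
    else: red[:280]=0
    blue=(H>95)&(H<125)&(S>110)
    if n=="top": blue[:,350:]=0; blue[:120]=0
    else: blue[:150]=0; blue[:, :160]=0
    blue=cv2.morphologyEx(blue.astype(np.uint8),cv2.MORPH_OPEN,np.ones((3,3)))
    blk=(V<70)
    m=np.zeros_like(blk)
    if n=="top": m[165:205,380:430]=1
    else: m[110:145,250:285]=1
    blk&=m.astype(bool)
    print(n,"mat",np.round(rectfit(p,red,.003),1)); print("tray",np.round(rectfit(p,blue,.006),1)); print("pad",np.round(rectfit(p,blk,.013),1))
p=r.camera("top")
up(p,(200,120,325,205),6,"pics/tz.png")
p=r.camera("side")
up(p,(165,170,275,295),4.7,"pics/sz.png")
E
```

```text
top mat [4.921e+02 3.200e+02 1.575e+02 2.163e+02 1.000e-01]
tray [594.2  29.2 248.  167.5  87.1]
pad [ 528.9 -316.3   62.    74.3    2.6]
side mat [4.904e+02 3.158e+02 1.574e+02 2.080e+02 2.000e-01]
tray [615.4  30.4 238.9 121.4  87.7]
pad [ 529.1 -313.1   58.1   68.8    5.3]
```

View pics/tz.png

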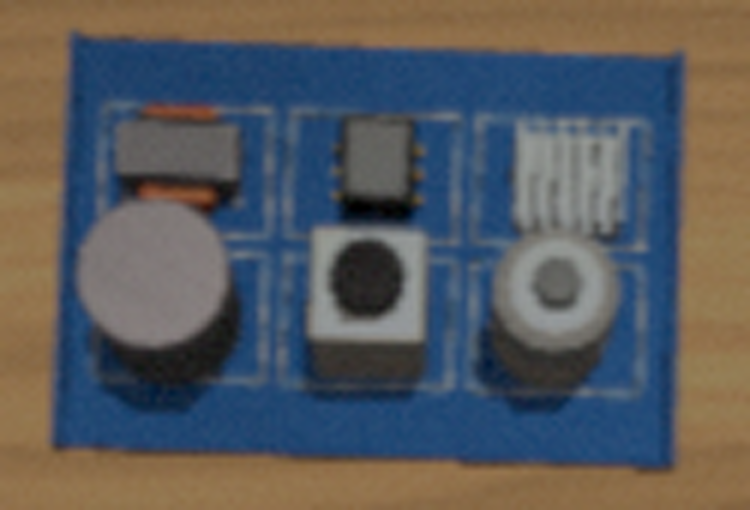

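View pics/sz.png

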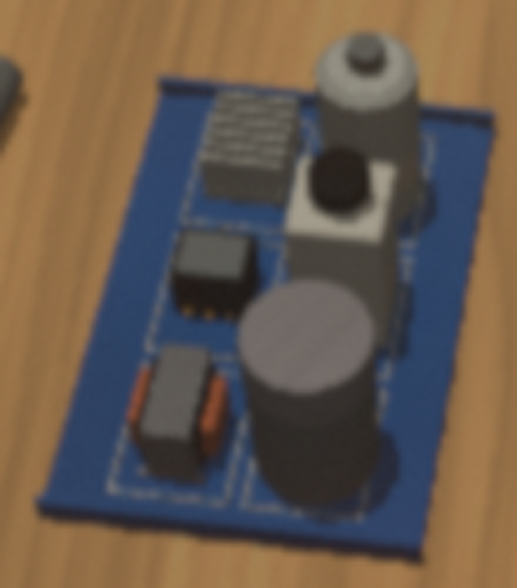

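Run:
```python
from h import *
pt=r.camera("top"); ps=r.camera("side")
def T(x,y): return [(x+.5)/6-.5+200,(y+.5)/6-.5+120]
def S(x,y): return [(x+.5)/4.7-.5+165,(y+.5)/4.7-.5+170]
for n,z,t,s in [("jar lid",.098,T(153,274),S(306,335)),("nozzle",.111,T(556,280),S(367,43)),("cap",.108,T(367,278),S(341,172)),("bottle sq",.090,T(368,284),S(341,198)),("shoulder",.094,T(556,291),None),("trafo",.042,T(178,151),S(177,391)),("pad",.013,[404.9,185.6],None)]:
    print(n,np.round(unproj(pt,t,z)*1000,1)[0], s and np.round(unproj(ps,s,z)*1000,1)[0])
# bottle and trafo edge directions
for n,z,a,b in [("bottle top edge",.09,T(310,227),T(430,229)),("bottle front",.09,T(309,336),T(428,343)),("bottle L",.09,T(309,336),T(310,227)),("bottle R",.09,T(428,343),T(430,229)),("trafo back",.042,T(117,121),T(241,126)),("trafo front",.042,T(117,178),T(239,183))]:
    d=unproj(pt,a,z)[0]-unproj(pt,b,z)[0]; print(n,np.round(np.linalg.norm(d)*1000,1),round(np.degrees(np.arctan2(d[1],d[0])),1))
# tray overlay nominal spots
c,s=np.cos(-.05),np.sin(-.05)
for x in(-30,30):
  for y in(76,0,-76): print(x,y,np.round([594.2+c*x-s*y,29.2+s*x+c*y],1))
for nm,z in (("pad",.013),("mat",.003)):
  for p,k in ((pt,"top"),(ps,"side")):
    pass
# overlay check
def box(p,im,cx,cy,yaw,w,h,z,col):
    q=np.array([[-w,-h],[w,-h],[w,h],[-w,h]])/2; Rm=np.array([[np.cos(yaw),-np.sin(yaw)],[np.sin(yaw),np.cos(yaw)]]); q=q@Rm.T+[cx,cy]
    uv=proj(p,np.c_[q,np.full(4,z)]); cv2.polylines(im,[np.round((uv+.5)*4*16-8).astype(np.int32)],True,col,1,cv2.LINE_AA,4)
for p,k,rc in ((pt,"top",(340,150,460,225)),(ps,"side",(220,85,320,170))):
    im=cv2.resize(p["frame"][:,:,::-1],None,fx=4,fy=4,interpolation=cv2.INTER_CUBIC)
    box(p,im,.5289,-.3163,.045,.064,.076,.013,(0,255,0)); box(p,im,.5289,-.3163,.045,.130,.190,.010,(255,0,255))
    l,t,R_,b=[4*v for v in rc]; cv2.imwrite(f"pics/ov_{k}.png",im[t:b,l:R_])
```

```text
jar lid [566.7 108.4  98. ] [566.8 110.8  98. ]
nozzle [559.1 -42.3 111. ] [558.5 -42.5 111. ]
cap [561.7  27.9 108. ] [561.5  30.7 108. ]
bottle sq [563.1  28.   90. ] [562.2  30.9  90. ]
shoulder [558.4 -42.8  94. ] None
trafo [627.8 103.3  42. ] [627.  106.5  42. ]
pad [ 527.2 -316.1   13. ] None
bottle top edge 45.4 88.0
bottle front 44.9 85.6
bottle L 41.9 178.8
bottle R 43.8 178.0
trafo back 49.1 86.6
trafo front 48.2 86.6
-30 76 [568.  106.6]
-30 0 [564.2  30.7]
-30 -76 [560.4 -45.2]
30 76 [628.  103.6]
30 0 [624.2  27.7]
30 -76 [620.4 -48.2]
```

View pics/ov_top.png

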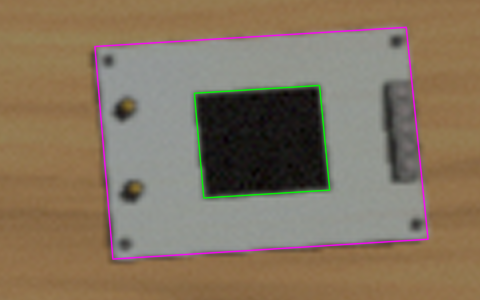

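View pics/ov_side.png

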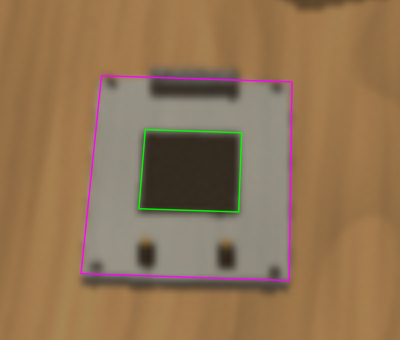

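```bash
cat >> h.py <<'E'
def plan(x,y,z,deg):
    """target TCP mm, tool-y direction in world (deg, mod 180)"""
    s=r.read_state(); M=R.from_quat(s["eef_rot"]).as_matrix(); ty=np.degrees(np.arctan2(M[1,1],M[0,1]))
    d=(deg-ty+90)%180-90            # world ccw
    d2=np.array([x,y,z])-s["ee_pos"]*1000
    a=np.radians(ty+d); ay=np.array([np.cos(a),np.sin(a)]); ax=np.array([-ay[1],ay[0]])  # z down: x = y_dir rotated +90
    print("t",round(s["time"],2),"pos",np.round(s["ee_pos"]*1000,1),"ty",round(ty,1),"tilt",np.round(M[:2,2],4),"w",round(s["width"]*1000,1),"F",np.round(s["ft_force"],1))
    print("wz %.3f rad then tx %.2f ty %.2f tz %.2f cm"%(-np.radians(d),d2[:2]@ax/10,d2[:2]@ay/10,-d2[2]/10), "j7",round(s["joint_positions"][6],2))
E
python3 -c "
from h import *
plan(567,109.5,200,-2.7)"
```

```text
t 1.3 pos [228.8 581.6 212.8] ty 68.5 tilt [0.     0.0001] w 87.1 F [-0.8  0.7  0.5]
wz 1.243 rad then tx -45.57 ty 36.01 tz 1.28 cm j7 -0.09
```

```bash
python3 -m jog '[[0,0,0,0,0,0.155,1],[0,0,0,0,0,0.155,1],[0,0,0,0,0,0.155,1],[0,0,0,0,0,0.155,1],[0,0,0,0,0,0.155,1],[0,0,0,0,0,0.155,1],[0,0,0,0,0,0.155,1],[0,0,0,0,0,0.155,1],[-4.2,3.3,0,0,0,0,1],[-4.2,3.3,0,0,0,0,1],[-4.2,3.3,0,0,0,0,1],[-4.2,3.3,0,0,0,0,1],[-4.2,3.3,0,0,0,0,1],[-4.2,3.3,0,0,0,0,1],[-4.2,3.3,0,0,0,0,1],[-4.2,3.3,0,0,0,0,1],[-4.2,3.3,0,0,0,0,1],[-4.2,3.3,0,0,0,0,1],[0,0,0,0,0,0,1]]' 25; python3 -c "
from h import *
plan(567,109.5,76,-2.7)"
```

```text
time: 3.68
ee_pos: [0.542, 0.1427, 0.213]
eef_rot: [0.725, 0.689, -0.0, 0.001]
ft_force: [-1.2, 0.9, 0.7]
width: 0.0868
t 3.67 pos [542.  142.7 213. ] ty -2.9 tilt [ 0.0012 -0.0015] w 86.8 F [-1.2  0.9  0.7]
wz -0.004 rad then tx -3.20 ty 2.65 tz 13.70 cm j7 -0.32
```

```bash
python3 -m jog '[[-3.2,2.65,0,0,0,0,1],[0,0,3,0,0,0,1],[0,0,3,0,0,0,1],[0,0,3,0,0,0,1],[0,0,2,0,0,0,1],[0,0,1,0,0,0,1],[0,0,0,0,0,0,1],[0,0,0,0,0,0,1]]'; python3 -c "
from h import *
plan(567,109.5,76,-2.7)
for n in ('top','side'):
  p=r.camera(n); up(p,(200,120,325,205) if n=='top' else (150,150,290,300),4,'pics/a_%s.png'%n)"
```

```text
time: 4.68
ee_pos: [0.5656, 0.1147, 0.0937]
eef_rot: [0.722, 0.691, 0.001, 0.0]
ft_force: [-0.0, 0.6, 0.5]
width: 0.0868
t 4.67 pos [565.6 114.7  93.7] ty -2.5 tilt [0.0013 0.0007] w 86.8 F [-0.   0.6  0.5]
wz 0.003 rad then tx -0.51 ty 0.16 tz 1.77 cm j7 -0.18
```

View pics/a_side.png

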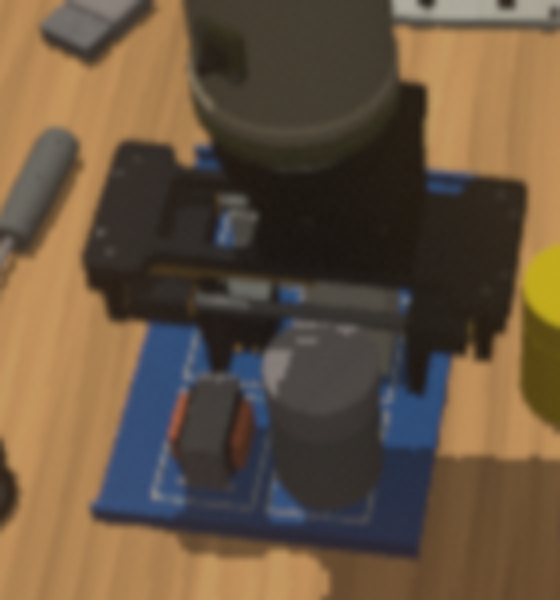

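```bash
python3 -m jog '[[-0.5,0.15,0,0,0,0,1],[0,0,0.9,0,0,0,1],[0,0,0.9,0,0,0,1],[0,0,0,0,0,0,1],[0,0,0,0,0,0,0.2],[0,0,0,0,0,0,0.2],[0,0,0,0,0,0,-1],[0,0,0,0,0,0,-1],[0,0,0,0,0,0,-1],[0,0,0,0,0,0,-1]]' 25; python3 -c "
from h import *
plan(567,109.5,76,-2.7)"
```

```text
time: 6.02
ee_pos: [0.5665, 0.1094, 0.0749]
eef_rot: [0.722, 0.691, 0.0, 0.0]
ft_force: [0.8, -0.5, 1.4]
width: 0.057
t 6.03 pos [566.5 109.4  74.9] ty -2.5 tilt [0.0004 0.0002] w 57.0 F [ 0.8 -0.5  1.4]
wz 0.003 rad then tx 0.01 ty 0.05 tz -0.11 cm j7 -0.17
```

```bash
python3 -m jog '[[0,0,-1,0,0,0,-1],[0,0,-2,0,0,0,-1],[0,0,-3,0,0,0,-1],[0,0,-3,0,0,0,-1],[0,0,-3,0,0,0,-1],[0,0,0,0,0,0,-1]]'; python3 -c "
from h import *
plan(485,388,195,-2.5)"
```

```text
time: 6.78
ee_pos: [0.5675, 0.1095, 0.1972]
eef_rot: [0.723, 0.691, 0.002, 0.001]
ft_force: [0.1, 0.7, -2.7]
width: 0.057
t 6.78 pos [567.5 109.5 197.2] ty -2.5 tilt [0.0037 0.0016] w 57.0 F [ 0.1  0.7 -2.7]
wz -0.001 rad then tx 27.47 ty -9.45 tz 0.22 cm j7 -0.21
```

```bash
python3 -m jog '[[1.5,-0.5,0,0,0,0,-1],[3,-1,0,0,0,0,-1],[3.5,-1.2,0,0,0,0,-1],[3.5,-1.2,0,0,0,0,-1],[3.5,-1.2,0,0,0,0,-1],[3.5,-1.2,0,0,0,0,-1],[3.5,-1.2,0,0,0,0,-1],[3,-1,0,0,0,0,-1],[1.5,-0.5,0,0,0,0,-1],[1,-0.45,0,0,0,0,-1],[0,0,0,0,0,0,-1],[0,0,3,0,0,0,-1],[0,0,3,0,0,0,-1],[0,0,3,0,0,0,-1],[0,0,1,0,0,0,-1],[0,0,0,0,0,0,-1],[0,0,0,0,0,0,-1]]'; python3 -c "
from h import *
plan(485,388,73,-2.5)"
```

```text
time: 8.9
ee_pos: [0.4849, 0.3885, 0.0962]
eef_rot: [0.723, 0.691, 0.001, 0.0]
ft_force: [0.9, -0.5, -2.1]
width: 0.0568
t 8.9 pos [484.9 388.5  96.2] ty -2.5 tilt [0.0016 0.0015] w 56.8 F [ 0.9 -0.5 -2.1]
wz -0.001 rad then tx -0.05 ty 0.01 tz 2.32 cm j7 -0.69
```

```bash
python3 -m jog '[[0,0,1,0,0,0,-1],[0,0,0.7,0,0,0,-1],[0,0,0.4,0,0,0,-1],[0,0,0.2,0,0,0,-1],[0,0,0,0,0,0,-1],[0,0,0,0,0,0,-1]]'; python3 -c "
from h import *
plan(485,388,72,-2.5)"
```

```text
time: 9.65
ee_pos: [0.4841, 0.3884, 0.0719]
eef_rot: [0.722, 0.691, 0.0, -0.0]
ft_force: [-0.4, -0.1, -0.6]
width: 0.0575
t 9.65 pos [484.1 388.4  71.9] ty -2.5 tilt [0.0002 0.0003] w 57.5 F [-0.4 -0.1 -0.6]
wz -0.000 rad then tx -0.03 ty 0.09 tz -0.01 cm j7 -0.68
```

```bash
python3 -m jog '[[0,0,0,0,0,0,0.5],[0,0,0,0,0,0,1],[0,0,0,0,0,0,1],[0,0,-2,0,0,0,1],[0,0,-4,0,0,0,1],[0,0,-5,0,0,0,1],[0,0,0,0,0,0,1]]'; python3 -c "
from h import *
plan(562.3,29.3,180,-2.5)"
```

```text
time: 10.52
ee_pos: [0.4862, 0.3897, 0.1879]
eef_rot: [0.723, 0.691, 0.004, -0.0]
ft_force: [-0.1, -0.1, -0.1]
width: 0.0868
t 10.53 pos [486.2 389.7 187.9] ty -2.5 tilt [0.0062 0.0063] w 86.8 F [-0.1 -0.1 -0.1]
wz -0.001 rad then tx -35.67 ty 9.17 tz 0.79 cm j7 -0.71
```

```bash
python3 -m jog '[[-2,0.5,0,0,0,0,1],[-4.5,1.1,0,0,0,0,1],[-4.5,1.1,0,0,0,0,1],[-4.5,1.2,0,0,0,0,1],[-4.5,1.2,0,0,0,0,1],[-4.5,1.2,0,0,0,0,1],[-4.5,1.2,0,0,0,0,1],[-4,1,0,0,0,0,1],[-2,0.5,0,0,0,0,1],[-0.6,0.1,0,0,0,0,1],[0,0,0,0,0,0,1],[0,0,0,0,0,0,1],[0,0,0,0,0,0,1]]'; python3 -c "
from h import *
plan(562.3,29.3,66,-2.5)"
```

```text
time: 12.15
ee_pos: [0.5591, 0.0295, 0.1816]
eef_rot: [0.722, 0.692, -0.0, -0.0]
ft_force: [-0.4, 0.2, -0.8]
width: 0.0869
t 12.15 pos [559.1  29.5 181.6] ty -2.4 tilt [-0.0003  0.0002] w 86.9 F [-0.4  0.2 -0.8]
wz 0.001 rad then tx -0.01 ty 0.32 tz 11.56 cm j7 -0.07
```

```bash
python3 -m jog '[[0,0.3,3,0,0,0,1],[0,0,3,0,0,0,1],[0,0,3,0,0,0,1],[0,0,1.5,0,0,0,1],[0,0,1,0,0,0,1],[0,0,0,0,0,0,1],[0,0,0,0,0,0,0.3],[0,0,0,0,0,0,0.3]]'; python3 -c "
from h import *
plan(562.3,29.3,66,-2.5)"
```

```text
time: 13.15
ee_pos: [0.5628, 0.0285, 0.0675]
eef_rot: [0.722, 0.691, 0.001, 0.0]
ft_force: [-0.6, -0.2, 0.1]
width: 0.074
t 13.15 pos [562.8  28.5  67.5] ty -2.5 tilt [0.0012 0.0005] w 74.0 F [-0.6 -0.2  0.1]
wz -0.000 rad then tx 0.08 ty -0.05 tz 0.15 cm j7 -0.01
```

```bash
python3 -m jog '[[0.08,-0.05,0.1,0,0,0,0.3],[0,0,0,0,0,0,-1],[0,0,0,0,0,0,-1],[0,0,0,0,0,0,-1],[0,0,0,0,0,0,-1]]'; python3 -c "
from h import *
plan(562.3,29.3,66,-2.5)"
```

```text
time: 13.78
ee_pos: [0.5619, 0.0293, 0.0658]
eef_rot: [0.722, 0.691, 0.0, 0.0]
ft_force: [0.9, 1.0, -0.5]
width: 0.0435
t 13.78 pos [561.9  29.3  65.8] ty -2.5 tilt [0.0002 0.0001] w 43.5 F [ 0.9  1.  -0.5]
wz -0.000 rad then tx 0.00 ty 0.04 tz -0.02 cm j7 -0.01
```

```bash
python3 -m jog '[[0,0,-1,0,0,0,-1],[0,0,-2,0,0,0,-1],[0,0,-3,0,0,0,-1],[0,0,-3,0,0,0,-1],[0,0,-3,0,0,0,-1],[0,0,-0.5,0,0,0,-1],[0,0,0,0,0,0,-1]]'; python3 -c "
from h import *
plan(485,318,190,-2.5)"
```

```text
time: 14.65
ee_pos: [0.5616, 0.0292, 0.1904]
eef_rot: [0.722, 0.691, 0.0, -0.0]
ft_force: [-0.3, 1.0, -2.3]
width: 0.0435
t 14.65 pos [561.6  29.2 190.4] ty -2.5 tilt [-0.0002  0.0002] w 43.5 F [-0.3  1.  -2.3]
wz -0.000 rad then tx 28.51 ty -8.92 tz 0.04 cm j7 -0.07
```

```bash
python3 -m jog '[[1.5,-0.5,0,0,0,0,-1],[3,-1,0,0,0,0,-1],[3.6,-1.1,0,0,0,0,-1],[3.6,-1.1,0,0,0,0,-1],[3.6,-1.1,0,0,0,0,-1],[3.6,-1.1,0,0,0,0,-1],[3.6,-1.1,0,0,0,0,-1],[3,-1,0,0,0,0,-1],[2,-0.6,0,0,0,0,-1],[1,-0.4,0,0,0,0,-1],[0,0,0,0,0,0,-1],[0,0,3,0,0,0,-1],[0,0,3,0,0,0,-1],[0,0,3,0,0,0,-1],[0,0,1,0,0,0,-1],[0,0,0,0,0,0,-1],[0,0,0,0,0,0,-1]]'; python3 -c "
from h import *
plan(485,318,63,-2.5)"
```

```text
time: 16.77
ee_pos: [0.4853, 0.3181, 0.0921]
eef_rot: [0.723, 0.691, 0.001, 0.0]
ft_force: [0.4, 0.1, -0.7]
width: 0.0439
t 16.77 pos [485.3 318.1  92.1] ty -2.5 tilt [0.0015 0.0013] w 43.9 F [ 0.4  0.1 -0.7]
wz -0.001 rad then tx -0.01 ty -0.03 tz 2.91 cm j7 -0.6
```

```bash
python3 -m jog '[[0,0,1.3,0,0,0,-1],[0,0,0.9,0,0,0,-1],[0,0,0.4,0,0,0,-1],[0,0,0.2,0,0,0,-1],[0,0,0,0,0,0,-1],[0,0,0,0,0,0,-1]]'; python3 -c "
from h import *
plan(485,318,63,-2.5)"
```

```text
time: 17.52
ee_pos: [0.4846, 0.3181, 0.0629]
eef_rot: [0.722, 0.691, 0.0, -0.0]
ft_force: [-0.4, 0.9, -0.9]
width: 0.0436
t 17.52 pos [484.6 318.1  62.9] ty -2.5 tilt [0.0003 0.0003] w 43.6 F [-0.4  0.9 -0.9]
wz -0.000 rad then tx -0.00 ty 0.04 tz -0.01 cm j7 -0.59
```

```bash
python3 -m jog '[[0,0,0,0,0,0,0.5],[0,0,0,0,0,0,1],[0,0,0,0,0,0,1],[0,0,-2,0,0,0,1],[0,0,-4,0,0,0,1],[0,0,-5,0,0,0,1],[0,0,-1,0,0,0,1],[-2,0.5,0,0,0,0,1],[-4.5,1.1,0,0,0,0,1],[-4.5,1.1,0,0,0,0,1],[-4.5,1.1,0,0,0,0,1],[-4.5,1.2,0,0,0,0,1],[-4.5,1.2,0,0,0,0,1],[-4.5,1.2,0,0,0,0,1],[-4,1,0,0,0,0,1],[-2,0.5,0,0,0,0,1],[-0.7,0.1,0,0,0,0,1],[0,0,0,0,0,0,1],[0,0,0,0,0,0,1]]'; python3 -c "
from h import *
plan(558.8,-42.4,66,-2.5)"
```

```text
time: 19.9
ee_pos: [0.5583, -0.0416, 0.1823]
eef_rot: [0.722, 0.692, -0.0, -0.0]
ft_force: [0.6, 0.6, -0.1]
width: 0.087
t 19.9 pos [558.3 -41.6 182.3] ty -2.4 tilt [-0.0007  0.0004] w 87.0 F [ 0.6  0.6 -0.1]
wz 0.001 rad then tx -0.08 ty 0.05 tz 11.63 cm j7 0.07
```

```bash
python3 -m jog '[[-0.08,0.05,3,0,0,0,1],[0,0,3,0,0,0,1],[0,0,3,0,0,0,1],[0,0,1.5,0,0,0,1],[0,0,1.1,0,0,0,1],[0,0,0,0,0,0,1],[0,0,0,0,0,0,0.3],[0,0,0,0,0,0,0.3],[0,0,0,0,0,0,-1],[0,0,0,0,0,0,-1],[0,0,0,0,0,0,-1],[0,0,0,0,0,0,-1]]'; python3 -c "
from h import *
plan(485,248,190,-2.5)"
```

```text
time: 21.4
ee_pos: [0.5591, -0.0435, 0.0668]
eef_rot: [0.722, 0.691, 0.0, -0.0]
ft_force: [-0.5, 0.7, 1.1]
width: 0.0472
t 21.4 pos [559.1 -43.5  66.8] ty -2.5 tilt [-0.      0.0002] w 47.2 F [-0.5  0.7  1.1]
wz -0.000 rad then tx 28.80 ty -8.67 tz -12.32 cm j7 0.13
```

Can held (47 mm); its reference is (559.1, -43.5, 66.8).

```bash
python3 -m jog '[[0,0,-1,0,0,0,-1],[0,0,-2,0,0,0,-1],[0,0,-3,0,0,0,-1],[0,0,-3,0,0,0,-1],[0,0,-3,0,0,0,-1],[0,0,-0.5,0,0,0,-1],[1.5,-0.5,0,0,0,0,-1],[3,-1,0,0,0,0,-1],[3.6,-1.1,0,0,0,0,-1],[3.6,-1.1,0,0,0,0,-1],[3.6,-1.1,0,0,0,0,-1],[3.6,-1.1,0,0,0,0,-1],[3.6,-1.1,0,0,0,0,-1],[3.2,-0.9,0,0,0,0,-1],[2,-0.5,0,0,0,0,-1],[1.1,-0.3,0,0,0,0,-1],[0,0,0,0,0,0,-1],[0,0,0,0,0,0,-1]]'; python3 -c "
from h import *
plan(485,248,63.8,-2.5)"
```

```text
time: 23.65
ee_pos: [0.4853, 0.2467, 0.1917]
eef_rot: [0.723, 0.691, -0.0, 0.0]
ft_force: [-0.3, -0.1, -1.5]
width: 0.0473
t 23.65 pos [485.3 246.7 191.7] ty -2.6 tilt [ 0.0001 -0.0004] w 47.3 F [-0.3 -0.1 -1.5]
wz -0.002 rad then tx 0.13 ty -0.04 tz 12.79 cm j7 -0.54
```

```bash
python3 -m jog '[[0,0,3,0,0,0,-1],[0,0,3,0,0,0,-1],[0,0,3,0,0,0,-1],[0,0,2,0,0,0,-1],[0,0,0.9,0,0,0,-1],[0,0,0.5,0,0,0,-1],[0,0,0.35,0,0,0,-1],[0,0,0,0,0,0,-1],[0,0,0,0,0,0,-1]]'; python3 -c "
from h import *
plan(485,248,63.8,-2.5)"
```

```text
time: 24.78
ee_pos: [0.4851, 0.2483, 0.0647]
eef_rot: [0.722, 0.691, 0.0, 0.0]
ft_force: [-0.1, -0.9, -0.9]
width: 0.0471
t 24.77 pos [485.1 248.3  64.7] ty -2.5 tilt [0.0006 0.0006] w 47.1 F [-0.1 -0.9 -0.9]
wz -0.000 rad then tx -0.03 ty -0.01 tz 0.09 cm j7 -0.49
```

```bash
python3 -m jog '[[0,0,0.08,0,0,0,-1],[0,0,0,0,0,0,0.5],[0,0,0,0,0,0,1],[0,0,0,0,0,0,1],[0,0,-2,0,0,0,1],[0,0,-4,0,0,0,1],[0,0,-5,0,0,0,1],[0,0,-1,0,0,0.1587,1],[0,0,0,0,0,0.1587,1],[0,0,0,0,0,0.1587,1],[0,0,0,0,0,0.1587,1],[0,0,0,0,0,0.1587,1],[0,0,0,0,0,0.1587,1],[0,0,0,0,0,0.1587,1],[0,0,0,0,0,0.1587,1],[0,0,0,0,0,0.1587,1],[0,0,0,0,0,0.1587,1],[0,0,0,0,0,0,1]]'; python3 -c "
from h import *
plan(627.4,105,180,86.6)
p=r.camera('top');up(p,(80,110,330,250),3,'pics/b_top.png')
p=r.camera('side');up(p,(130,150,330,420),2.2,'pics/b_side.png');up(p,(160,170,280,300),4.7,'pics/b_sz.png')
"
```

```text
time: 27.02
ee_pos: [0.4849, 0.2481, 0.1835]
eef_rot: [1.0, -0.03, 0.0, -0.0]
ft_force: [-0.1, 0.2, -0.5]
width: 0.0873
t 27.02 pos [484.9 248.1 183.5] ty -93.4 tilt [0.0001 0.0001] w 87.3 F [-0.1  0.2 -0.5]
wz 0.000 rad then tx 15.08 ty 13.44 tz 0.35 cm j7 -2.1
```

View pics/b_top.png

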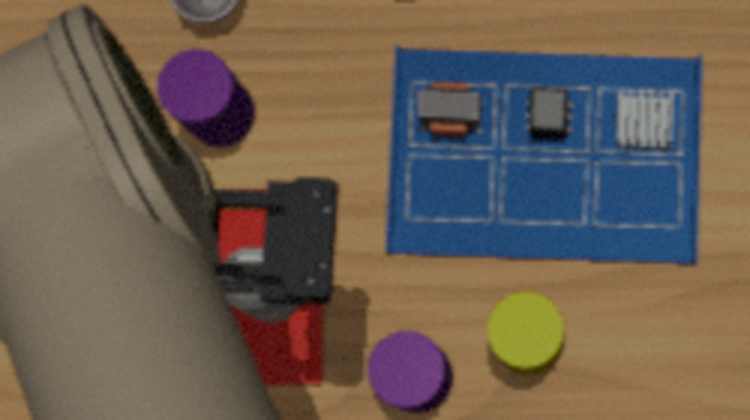

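View pics/b_side.png

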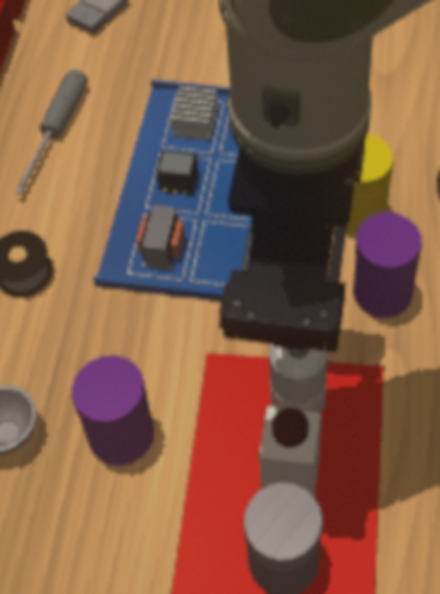

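```bash
python3 -m jog '[[1.5,1.3,0,0,0,0,1],[3,2.7,0,0,0,0,0.5],[3,2.7,0,0,0,0,0.5],[3,2.7,0,0,0,0,0.5],[2.5,2.2,0,0,0,0,0.5],[1.5,1.3,0,0,0,0,0.5],[0.6,0.55,0,0,0,0,0.5],[0,0,0,0,0,0,0.5],[0,0,4,0,0,0,0.5],[0,0,4,0,0,0,0.5],[0,0,2,0,0,0,0.5],[0,0,0,0,0,0,0.5],[0,0,0,0,0,0,0.5],[0,0,0,0,0,0,0.5]]'; python3 -c "
from h import *
plan(627.4,105,29,86.6)
p=r.camera('top');up(p,(200,120,320,205),5,'pics/c_top.png')
p=r.camera('side');up(p,(150,150,290,300),4,'pics/c_side.png')
"
```

```text
time: 28.88
ee_pos: [0.6284, 0.105, 0.085]
eef_rot: [1.0, -0.03, 0.001, -0.0]
ft_force: [0.1, -0.3, 0.6]
width: 0.0655
t 28.88 pos [628.4 105.   85. ] ty -93.4 tilt [0.0022 0.0009] w 65.5 F [ 0.1 -0.3  0.6]
wz -0.001 rad then tx -0.10 ty 0.00 tz 5.60 cm j7 -1.64
```

View pics/c_side.png

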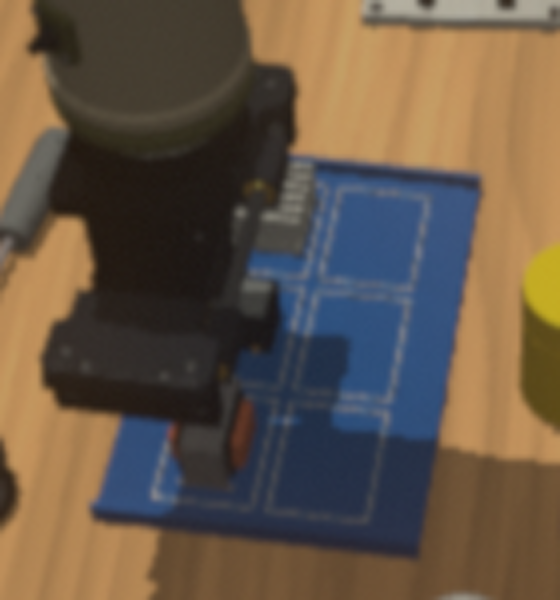

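```bash
python3 -m jog '[[-0.1,0,1.5,0,0,0,0.5],[0,0,1.5,0,0,0,0.5],[0,0,1,0,0,0,0.5],[0,0,0.8,0,0,0,0.5],[0,0,0.6,0,0,0,0.5],[0,0,0,0,0,0,0.5],[0,0,0,0,0,0,0.5]]'; python3 -c "
from h import *
plan(627.4,105,29,86.6)
"
```

```text
time: 29.85
ee_pos: [0.6268, 0.1048, 0.0298]
eef_rot: [1.0, -0.03, 0.0, -0.0]
ft_force: [-0.1, 0.8, 0.1]
width: 0.0654
t 29.85 pos [626.8 104.8  29.8] ty -93.4 tilt [0.0006 0.0002] w 65.4 F [-0.1  0.8  0.1]
wz -0.001 rad then tx 0.06 ty -0.02 tz 0.08 cm j7 -1.62
```

```bash
python3 -m jog '[[0.06,0,0.06,0,0,0,0.5],[0,0,0,0,0,0,0.1],[0,0,0,0,0,0,0.1],[0,0,0,0,0,0,-1],[0,0,0,0,0,0,-1],[0,0,0,0,0,0,-1],[0,0,0,0,0,0,-1]]' 30; python3 -c "
from h import *
plan(627.4,105,29,86.6)
"
```

```text
time: 30.72
ee_pos: [0.6271, 0.1047, 0.0289]
eef_rot: [1.0, -0.03, 0.0, -0.0]
ft_force: [-0.9, -0.3, -0.0]
width: 0.047
t 30.73 pos [627.1 104.7  28.9] ty -93.4 tilt [0.0001 0.0001] w 47.0 F [-0.9 -0.3 -0. ]
wz -0.001 rad then tx 0.03 ty -0.03 tz -0.01 cm j7 -1.62
```

```bash
python3 -m jog '[[0,0,-1,0,0,0,-1],[0,0,-2,0,0,0,-1],[0,0,-3,0,0,0,-1],[0,0,-3,0,0,0,-1],[0,0,-2,0,0,0,-1],[0,0,0,0,0,0,-1],[0,0,0,0,0,0,-1]]'; python3 -c "
from h import *
plan(529,-315.7,140,92.6)
p=r.camera('top');up(p,(200,120,320,205),5,'pics/d_top.png')
p=r.camera('side');up(p,(150,150,290,300),4,'pics/d_side.png')
"
```

```text
time: 31.6
ee_pos: [0.6265, 0.1048, 0.1379]
eef_rot: [1.0, -0.03, -0.001, 0.0]
ft_force: [-0.7, -0.2, -2.5]
width: 0.0472
t 31.6 pos [626.5 104.8 137.9] ty -93.4 tilt [-0.0014 -0.0001] w 47.2 F [-0.7 -0.2 -2.5]
wz -0.105 rad then tx -11.65 ty 41.57 tz -0.21 cm j7 -1.67
```

View pics/d_side.png

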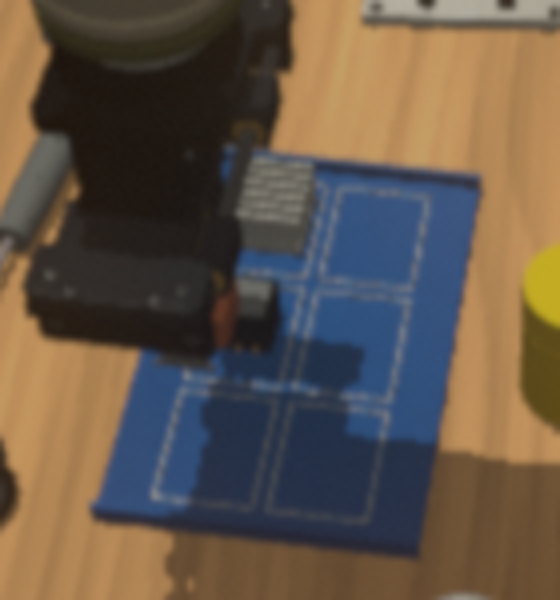

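Transformer is held, with copper visible under the jaws, and its place is empty. Now to the plate.

```bash
python3 -m jog '[[0,0,0,0,0,-0.105,-1],[-0.5,1.5,0,0,0,0,-1],[-1,3.5,0,0,0,0,-1],[-1.1,4,0,0,0,0,-1],[-1.1,4,0,0,0,0,-1],[-1.1,4,0,0,0,0,-1],[-1.1,4,0,0,0,0,-1],[-1.1,4,0,0,0,0,-1],[-1.1,4,0,0,0,0,-1],[-1.1,4,0,0,0,0,-1],[-1,3.6,0,0,0,0,-1],[-0.8,2.7,0,0,0,0,-1],[-0.5,1.6,0,0,0,0,-1],[-0.2,0.6,0,0,0,0,-1],[0,0,0,0,0,0,-1],[0,0,0,0,0,0,-1],[0,0,0,0,0,0,-1]]'; python3 -c "
from h import *
plan(529,-315.7,60,92.6)
"
```

```text
time: 33.83
ee_pos: [0.5293, -0.3141, 0.1388]
eef_rot: [1.0, 0.023, 0.0, -0.0]
ft_force: [-0.7, 0.2, -1.1]
width: 0.0473
t 33.83 pos [ 529.3 -314.1  138.8] ty -87.4 tilt [0.0001 0.0004] w 47.3 F [-0.7  0.2 -1.1]
wz 0.001 rad then tx -0.04 ty 0.15 tz 7.88 cm j7 -0.83
```

```bash
python3 -m jog '[[0,0.15,3,0,0,0,-1],[0,0,3,0,0,0,-1],[0,0,2,0,0,0,-1],[0,0,0.5,0,0,0,-1],[0,0,0,0,0,0,-1],[0,0,0,0,0,0,-1],[0,0,0,0,0,0,-1]]'; python3 -c "
from h import *
plan(529,-315.7,36,92.6)
p=r.camera('top');up(p,(340,140,460,230),5,'pics/e_top.png')
p=r.camera('side');up(p,(210,70,330,170),5,'pics/e_side.png')
"
```

```text
time: 34.7
ee_pos: [0.5293, -0.3168, 0.0546]
eef_rot: [1.0, 0.022, 0.001, 0.0]
ft_force: [-0.2, -0.1, -1.7]
width: 0.0472
t 34.7 pos [ 529.3 -316.8   54.6] ty -87.4 tilt [ 0.0012 -0.0003] w 47.2 F [-0.2 -0.1 -1.7]
wz -0.001 rad then tx -0.03 ty -0.11 tz 1.86 cm j7 -0.78
```

View pics/e_side.png

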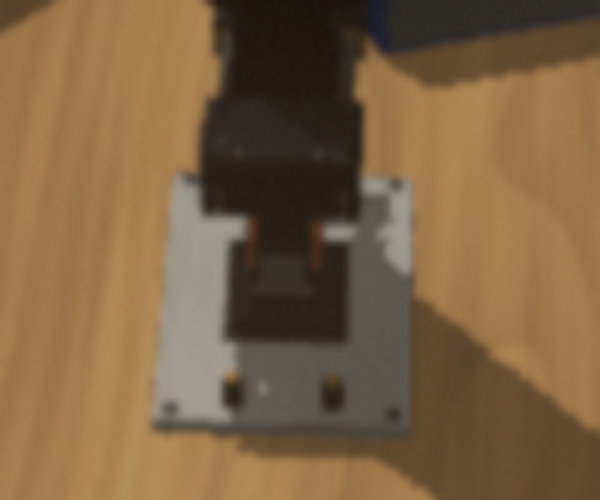

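View pics/e_top.png

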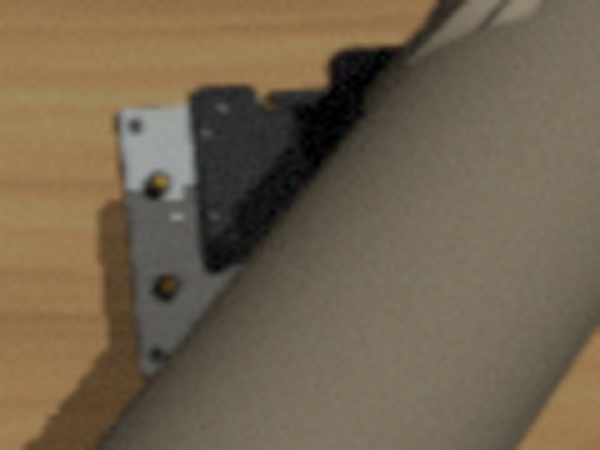

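```bash
python3 -m jog '[[-0.03,-0.08,0.8,0,0,0,-1],[0,0,0.5,0,0,0,-1],[0,0,0.3,0,0,0,-1],[0,0,0.15,0,0,0,-1],[0,0,0.1,0,0,0,-1],[0,0,0,0,0,0,-1],[0,0,0,0,0,0,-1]]'; python3 -c "
from h import *
plan(529,-315.7,36,92.6)
"
```

```text
time: 35.67
ee_pos: [0.5286, -0.3158, 0.0359]
eef_rot: [1.0, 0.022, 0.0, -0.0]
ft_force: [-2.7, 1.3, 5.1]
width: 0.047
t 35.67 pos [ 528.6 -315.8   35.9] ty -87.4 tilt [0.0004 0.0004] w 47.0 F [-2.7  1.3  5.1]
wz -0.001 rad then tx 0.04 ty -0.01 tz -0.01 cm j7 -0.77
```

```bash
python3 -m jog '[[0,0,0,0,0,0,0.3],[0,0,0,0,0,0,0.5],[0,0,0,0,0,0,0.5],[0,0,-1,0,0,0,0.5],[0,0,-3,0,0,0,0.5],[0,0,-4,0,0,0,0.5],[0,0,-4,0,0,0,1],[-1,-3,-1,0,0,0,1],[-1,-4,0,0,0,0,1],[0,-5,0,0,0,0,1],[0,-5,0,0,0,0,1],[0,-5,0,0,0,0,1],[0,-5,0,0,0,0,1],[0,-2,0,0,0,0,1],[0,0,0,0,0,0,1]]'; python3 -c "
from h import *
plan(485.1,248.3,190,-2.5)
p=r.camera('top');up(p,(340,140,460,230),6,'pics/f_top.png')
p=r.camera('side');up(p,(210,70,330,170),6,'pics/f_side.png')
"
```

```text
time: 37.55
ee_pos: [0.4957, -0.0257, 0.1659]
eef_rot: [1.0, 0.024, 0.0, -0.0]
ft_force: [-0.3, -0.5, -0.2]
width: 0.0868
t 37.55 pos [495.7 -25.7 165.9] ty -87.3 tilt [0.0007 0.0007] w 86.8 F [-0.3 -0.5 -0.2]
wz -1.480 rad then tx 27.33 ty -2.25 tz -2.41 cm j7 -1.51
```

View pics/f_side.png

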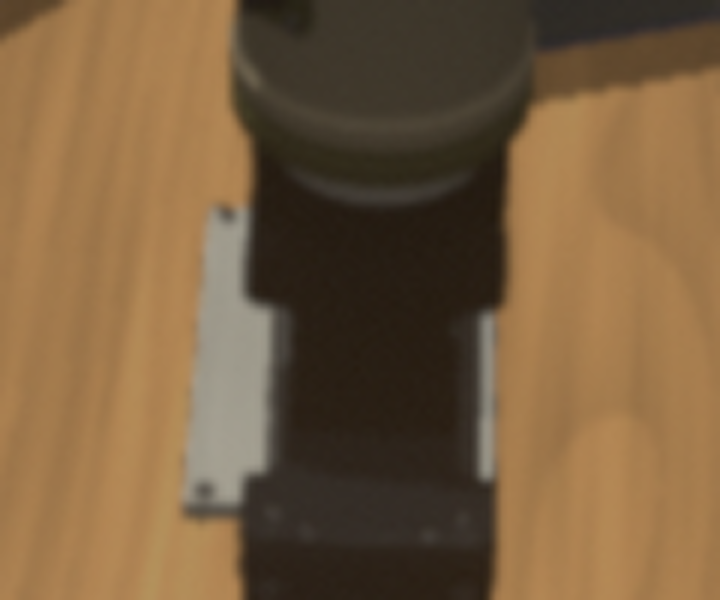

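View pics/f_top.png

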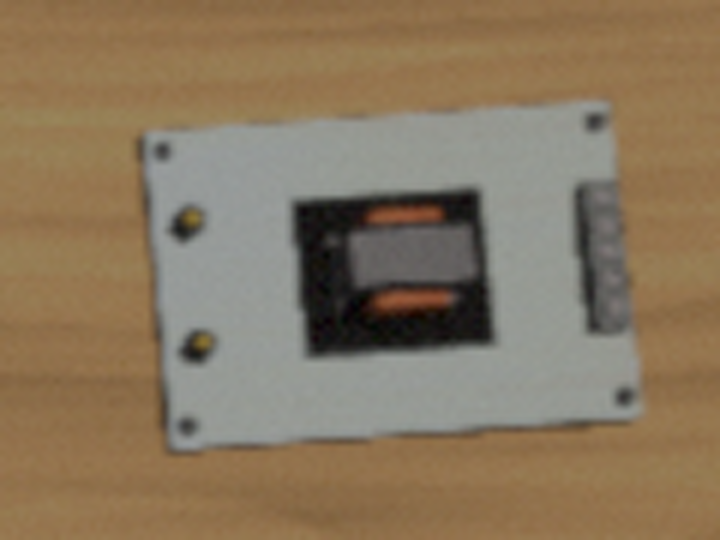

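Run:
```python
from h import *
p=r.camera("top")
U=lambda x,y:[(x+.5)/6-.5+340,(y+.5)/6-.5+140]
print(unproj(p,[U(414,256)],.049)*1000, unproj(p,[U(394,272)],.013)*1000)
# winding centres at z=36
print(unproj(p,[U(407,215),U(412,302)],.036)*1000)
a=unproj(p,[U(347,232),U(474,225),U(354,287),U(481,279)],.049)
for i in(0,2):
    d=a[i]-a[i+1]; print(np.degrees(np.arctan2(d[1],d[0])))
```

```text
[[ 529.0038318  -316.00376079   49.        ]] [[ 528.81093109 -316.98388599   13.        ]]
[[ 547.68424041 -317.40524602   36.        ]
 [ 512.90401184 -317.69314726   36.        ]]
92.17651720427732
92.61687363645846
```

```bash
python3 -m jog '[[0,0,-0.4,0,0,-0.185,1],[0,0,-0.4,0,0,-0.185,1],[0,0,-0.4,0,0,-0.185,1],[0,0,-0.4,0,0,-0.185,1],[0,0,-0.4,0,0,-0.185,1],[0,0,-0.4,0,0,-0.185,1],[0,0,0,0,0,-0.185,1],[0,0,0,0,0,-0.185,1],[2,-0.2,0,0,0,0,1],[4,-0.3,0,0,0,0,1],[4.5,-0.4,0,0,0,0,1],[4.5,-0.4,0,0,0,0,1],[4.5,-0.4,0,0,0,0,1],[4,-0.3,0,0,0,0,1],[2.5,-0.2,0,0,0,0,1],[1,-0.1,0,0,0,0,1],[0.3,0,0,0,0,0,1],[0,0,0,0,0,0,1],[0,0,0,0,0,0,1]]'; python3 -c "
from h import *
plan(485.1,248.3,64.5,-2.5)
p=r.camera('side');up(p,(210,70,330,170),6,'pics/g_side.png')
up(p,(130,150,330,420),2.2,'pics/g_side2.png')
"
```

```text
time: 40.08
ee_pos: [0.4855, 0.2457, 0.1895]
eef_rot: [0.724, 0.69, 0.0, 0.0]
ft_force: [-0.5, -0.4, 1.0]
width: 0.0872
t 40.08 pos [485.5 245.7 189.5] ty -2.7 tilt [0.0002 0.0001] w 87.2 F [-0.5 -0.4  1. ]
wz -0.004 rad then tx 0.26 ty -0.05 tz 12.50 cm j7 -0.55
```

View pics/g_side.png

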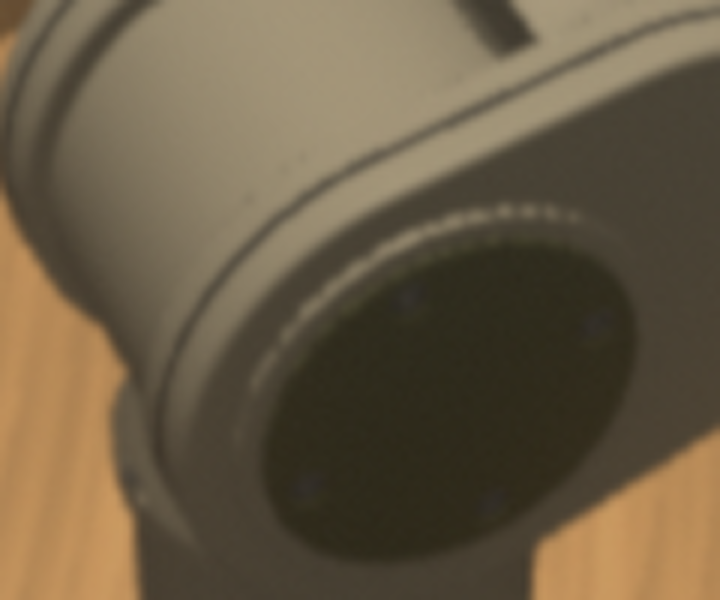

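View pics/g_side2.png

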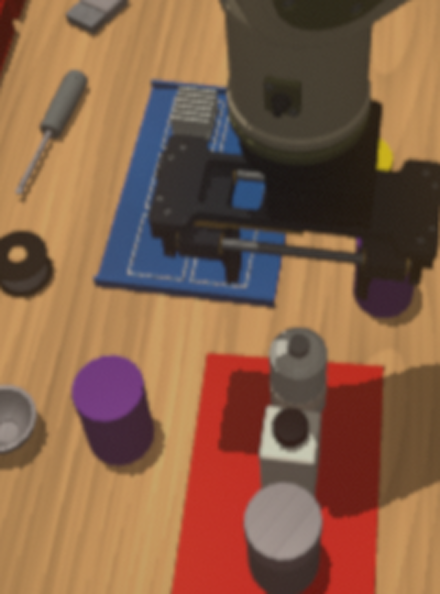

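Containers are still as placed. Picking up the can; it returns to (559.1, -43.5), with z 3 mm higher than here.

```bash
python3 -m jog '[[0.25,-0.05,3,0,0,0,1],[0,0,3,0,0,0,1],[0,0,3,0,0,0,1],[0,0,1.8,0,0,0,1],[0,0,1.2,0,0,0,1],[0,0,0.4,0,0,0,1],[0,0,0,0,0,0,1],[0,0,0,0,0,0,1]]' 25; python3 -c "
from h import *
plan(485.1,248.3,64.5,-2.5)"
```

```text
time: 41.12
ee_pos: [0.4852, 0.2496, 0.0661]
eef_rot: [0.723, 0.691, 0.001, 0.0]
ft_force: [0.1, 0.5, -0.9]
width: 0.0871
t 41.12 pos [485.2 249.6  66.1] ty -2.6 tilt [0.001  0.0009] w 87.1 F [ 0.1  0.5 -0.9]
wz -0.002 rad then tx -0.13 ty -0.01 tz 0.16 cm j7 -0.51
```

```bash
python3 -m jog '[[-0.05,0,0.05,0,0,0,1],[0,0,0,0,0,0,0.2],[0,0,0,0,0,0,0.2],[0,0,0,0,0,0,-1],[0,0,0,0,0,0,-1],[0,0,0,0,0,0,-1],[0,0,0,0,0,0,-1]]' 25; python3 -c "
from h import *
plan(559.1,-43.5,190,-2.5)"
```

```text
time: 42.0
ee_pos: [0.4848, 0.2488, 0.0649]
eef_rot: [0.723, 0.691, 0.0, 0.0]
ft_force: [1.0, 0.6, -0.5]
width: 0.0473
t 42.0 pos [484.8 248.8  64.9] ty -2.6 tilt [0.0001 0.0001] w 47.3 F [ 1.   0.6 -0.5]
wz -0.002 rad then tx -28.88 ty 8.70 tz -12.51 cm j7 -0.51
```

```bash
python3 -m jog '[[0,0,-1,0,0,0,-1],[0,0,-2,0,0,0,-1],[0,0,-3,0,0,0,-1],[0,0,-3,0,0,0,-1],[0,0,-3,0,0,0,-1],[0,0,-0.5,0,0,0,-1],[-1.5,0.5,0,0,0,0,-1],[-3,1,0,0,0,0,-1],[-3.6,1.1,0,0,0,0,-1],[-3.6,1.1,0,0,0,0,-1],[-3.6,1.1,0,0,0,0,-1],[-3.6,1.1,0,0,0,0,-1],[-3.6,1.1,0,0,0,0,-1],[-3.2,0.9,0,0,0,0,-1],[-2,0.5,0,0,0,0,-1],[-1.1,0.3,0,0,0,0,-1],[0,0,0,0,0,0,-1],[0,0,0,0,0,0,-1]]'; python3 -c "
from h import *
plan(559.1,-43,68,-2.5)"
```

```text
time: 44.25
ee_pos: [0.5582, -0.0419, 0.1894]
eef_rot: [0.723, 0.691, -0.0, -0.0]
ft_force: [-0.0, 0.4, -2.5]
width: 0.047
t 44.25 pos [558.2 -41.9 189.4] ty -2.6 tilt [-0.0006  0.0005] w 47.0 F [-0.   0.4 -2.5]
wz -0.001 rad then tx -0.11 ty 0.10 tz 12.14 cm j7 0.05
```

```bash
python3 -m jog '[[0,0.07,3,0,0,0,-1],[0,0,3,0,0,0,-1],[0,0,3,0,0,0,-1],[0,0,1.5,0,0,0,-1],[0,0,0.7,0,0,0,-1],[0,0,0.4,0,0,0,-1],[0,0,0,0,0,0,-1],[0,0,0,0,0,0,-1]]'; python3 -c "
from h import *
plan(559.1,-43,68,-2.5)"
```

```text
time: 45.25
ee_pos: [0.5596, -0.0429, 0.0745]
eef_rot: [0.723, 0.691, 0.001, 0.0]
ft_force: [-0.2, 0.1, -1.2]
width: 0.0476
t 45.25 pos [559.6 -42.9  74.5] ty -2.6 tilt [0.0011 0.0003] w 47.6 F [-0.2  0.1 -1.2]
wz -0.002 rad then tx -0.01 ty -0.05 tz 0.65 cm j7 0.12
```

```bash
python3 -m jog '[[0,0,0.35,0,0,0,-1],[0,0,0.15,0,0,0,-1],[0,0,0.1,0,0,0,-1],[0,0,0,0,0,0,-1],[0,0,0,0,0,0,-1]]'; python3 -c "
from h import *
plan(559.1,-43,68,-2.5)"
```

```text
time: 45.88
ee_pos: [0.5591, -0.0429, 0.0679]
eef_rot: [0.723, 0.691, 0.0, -0.0]
ft_force: [-0.1, -0.0, -1.0]
width: 0.047
t 45.88 pos [559.1 -42.9  67.9] ty -2.6 tilt [-0.0001  0.0001] w 47.0 F [-0.1 -0.  -1. ]
wz -0.002 rad then tx -0.01 ty 0.00 tz -0.01 cm j7 0.12
```

```bash
python3 -m jog '[[0,0,0.05,0,0,0,-1],[0,0,0,0,0,0,-1],[0,0,0,0,0,0,0.5],[0,0,0,0,0,0,1],[0,0,0,0,0,0,1],[0,0,-2,0,0,0,1],[0,0,-4,0,0,0,1],[0,0,-5,0,0,0,1],[0,0,-1,0,0,0,1],[2,-0.5,0,0,0,0,1],[4.5,-1.1,0,0,0,0,1],[4.5,-1.1,0,0,0,0,1],[4.5,-1.1,0,0,0,0,1],[4.5,-1.2,0,0,0,0,1],[4.5,-1.2,0,0,0,0,1],[4.5,-1.2,0,0,0,0,1],[4,-1,0,0,0,0,1],[2,-0.5,0,0,0,0,1],[0.7,-0.1,0,0,0,0,1],[0,0,0,0,0,0,1]]'; python3 -c "
from h import *
plan(484.6,318.1,64,-2.5)"
```

```text
time: 48.38
ee_pos: [0.4862, 0.3166, 0.1871]
eef_rot: [0.724, 0.69, -0.0, 0.0]
ft_force: [-0.2, -1.0, -0.2]
width: 0.087
t 48.38 pos [486.2 316.6 187.1] ty -2.7 tilt [ 0.0001 -0.0007] w 87.0 F [-0.2 -1.  -0.2]
wz -0.004 rad then tx 0.14 ty -0.17 tz 12.31 cm j7 -0.63
```

```bash
python3 -m jog '[[0.05,-0.15,3,0,0,-0.003,1],[0,0,3,0,0,0,1],[0,0,3,0,0,0,1],[0,0,1.8,0,0,0,1],[0,0,1.2,0,0,0,1],[0,0,0.3,0,0,0,1],[0,0,0,0,0,0,1],[0,0,0,0,0,0,1],[0,0,0,0,0,0,1]]' 25; python3 -c "
from h import *
plan(484.6,318.1,63.5,-2.5)"
```

```text
time: 49.5
ee_pos: [0.4844, 0.3187, 0.0649]
eef_rot: [0.722, 0.692, 0.0, -0.0]
ft_force: [-0.1, 0.3, 0.1]
width: 0.087
t 49.5 pos [484.4 318.7  64.9] ty -2.5 tilt [0.0006 0.0007] w 87.0 F [-0.1  0.3  0.1]
wz 0.001 rad then tx -0.06 ty 0.02 tz 0.14 cm j7 -0.6
```

```bash
python3 -m jog '[[-0.04,0,0.1,0,0,0,1],[0,0,0,0,0,0,0.2],[0,0,0,0,0,0,0.2],[0,0,0,0,0,0,-1],[0,0,0,0,0,0,-1],[0,0,0,0,0,0,-1],[0,0,0,0,0,0,-1]]' 25; python3 -c "
from h import *
plan(561.9,29.3,190,-2.5)"
```

```text
time: 50.38
ee_pos: [0.4842, 0.318, 0.0634]
eef_rot: [0.722, 0.692, 0.0, -0.0]
ft_force: [0.2, 0.1, 0.2]
width: 0.0438
t 50.38 pos [484.2 318.   63.4] ty -2.5 tilt [0.0001 0.0001] w 43.8 F [0.2 0.1 0.2]
wz 0.001 rad then tx -28.51 ty 9.03 tz -12.66 cm j7 -0.6
```

```bash
python3 -m jog '[[0,0,-1,0,0,0,-1],[0,0,-2,0,0,0,-1],[0,0,-3,0,0,0,-1],[0,0,-3,0,0,0,-1],[0,0,-3,0,0,0,-1],[0,0,-0.5,0,0,0,-1],[-1.5,0.5,0,0,0,0,-1],[-3,1,0,0,0,0,-1],[-3.6,1.1,0,0,0,0,-1],[-3.6,1.1,0,0,0,0,-1],[-3.6,1.1,0,0,0,0,-1],[-3.6,1.1,0,0,0,0,-1],[-3.6,1.1,0,0,0,0,-1],[-3,1,0,0,0,0,-1],[-2,0.6,0,0,0,0,-1],[-1,0.4,0,0,0,0,-1],[0,0,0,0,0,0,-1],[0,0,0,0,0,0,-1]]'; python3 -c "
from h import *
plan(561.9,29.3,66.3,-2.5)"
```

```text
time: 52.62
ee_pos: [0.5614, 0.0304, 0.1879]
eef_rot: [0.722, 0.692, -0.0, -0.0]
ft_force: [0.5, 0.5, -1.4]
width: 0.0435
t 52.62 pos [561.4  30.4 187.9] ty -2.4 tilt [-0.0007  0.0003] w 43.5 F [ 0.5  0.5 -1.4]
wz 0.002 rad then tx -0.10 ty 0.05 tz 12.16 cm j7 -0.08
```

```bash
python3 -m jog '[[0,0.03,3,0,0,0.002,-1],[0,0,3,0,0,0,-1],[0,0,3,0,0,0,-1],[0,0,1.5,0,0,0,-1],[0,0,0.7,0,0,0,-1],[0,0,0.5,0,0,0,-1],[0,0,0.2,0,0,0,-1],[0,0,0,0,0,0,-1],[0,0,0,0,0,0,-1]]'; python3 -c "
from h import *
plan(561.9,29.3,66.3,-2.5)"
```

```text
time: 53.75
ee_pos: [0.5624, 0.0294, 0.0697]
eef_rot: [0.723, 0.691, 0.0, 0.0]
ft_force: [1.9, -0.4, -1.3]
width: 0.0437
t 53.75 pos [562.4  29.4  69.7] ty -2.6 tilt [0.0006 0.0003] w 43.7 F [ 1.9 -0.4 -1.3]
wz -0.001 rad then tx -0.02 ty -0.04 tz 0.34 cm j7 -0.02
```

```bash
python3 -m jog '[[0,0,0.15,0,0,0,-1],[0,0,0.1,0,0,0,-1],[0,0,0.05,0,0,0,-1],[0,0,0,0,0,0,-1],[0,0,0,0,0,0,-1]]'; python3 -c "
from h import *
plan(561.9,29.3,66.3,-2.5)"
```

```text
time: 54.38
ee_pos: [0.5621, 0.0294, 0.0664]
eef_rot: [0.723, 0.691, 0.0, -0.0]
ft_force: [-0.3, -0.8, 0.3]
width: 0.0436
t 54.38 pos [562.1  29.4  66.4] ty -2.6 tilt [-0.      0.0001] w 43.6 F [-0.3 -0.8  0.3]
wz -0.001 rad then tx -0.01 ty -0.02 tz 0.01 cm j7 -0.02
```

```bash
python3 -m jog '[[0,0,0,0,0,0,-1],[0,0,0,0,0,0,0.5],[0,0,0,0,0,0,1],[0,0,0,0,0,0,1],[0,0,-2,0,0,0,1],[0,0,-4,0,0,0,1],[0,0,-5,0,0,0,1],[0,0,-1,0,0,0,1],[2,-0.5,0,0,0,0,1],[4.5,-1.1,0,0,0,0,1],[4.5,-1.2,0,0,0,0,1],[4.5,-1.2,0,0,0,0,1],[4.5,-1.2,0,0,0,0,1],[4.5,-1.2,0,0,0,0,1],[4.5,-1.2,0,0,0,0,1],[3.9,-1.1,0,0,0,0,1],[2,-0.5,0,0,0,0,1],[0.6,-0.1,0,0,0,0,1],[0,0,0,0,0,0,1]]'; python3 -c "
from h import *
plan(484.1,388.4,73,-2.5)"
```

```text
time: 56.75
ee_pos: [0.4859, 0.3869, 0.1862]
eef_rot: [0.723, 0.691, -0.0, 0.0]
ft_force: [0.1, -0.6, -0.8]
width: 0.0872
t 56.75 pos [485.9 386.9 186.2] ty -2.7 tilt [ 0.0001 -0.0007] w 87.2 F [ 0.1 -0.6 -0.8]
wz -0.003 rad then tx 0.14 ty -0.18 tz 11.32 cm j7 -0.71
```

```bash
python3 -m jog '[[0.05,-0.15,3,0,0,0,1],[0,0,3,0,0,0,1],[0,0,2.5,0,0,0,1],[0,0,1.5,0,0,0,1],[0,0,0.9,0,0,0,1],[0,0,0.3,0,0,0,1],[0,0,0,0,0,0,1],[0,0,0,0,0,0,1],[0,0,0,0,0,0,1]]' 25; python3 -c "
from h import *
plan(484.1,388.4,73,-2.5)"
```

```text
time: 57.88
ee_pos: [0.4838, 0.3889, 0.0748]
eef_rot: [0.723, 0.691, 0.0, -0.0]
ft_force: [-0.3, 0.2, -0.0]
width: 0.087
t 57.88 pos [483.8 388.9  74.8] ty -2.6 tilt [0.0005 0.0006] w 87.0 F [-0.3  0.2 -0. ]
wz -0.001 rad then tx -0.05 ty 0.03 tz 0.18 cm j7 -0.69
```

```bash
python3 -m jog '[[-0.04,0,0.15,0,0,0,1],[0,0,0,0,0,0,0.3],[0,0,0,0,0,0,0.3],[0,0,0,0,0,0,-1],[0,0,0,0,0,0,-1],[0,0,0,0,0,0,-1],[0,0,0,0,0,0,-1]]' 25; python3 -c "
from h import *
plan(566.5,109.4,195,-2.5)"
```

```text
time: 58.75
ee_pos: [0.4838, 0.3884, 0.0729]
eef_rot: [0.723, 0.691, 0.0, 0.0]
ft_force: [0.7, 0.3, 0.5]
width: 0.0575
t 58.75 pos [483.8 388.4  72.9] ty -2.6 tilt [0.0002 0.0002] w 57.5 F [0.7 0.3 0.5]
wz -0.001 rad then tx -27.51 ty 9.48 tz -12.21 cm j7 -0.69
```

Contact on the tray is expected at z ≈ 75.9.

```bash
python3 -m jog '[[0,0,-1,0,0,0,-1],[0,0,-2,0,0,0,-1],[0,0,-3,0,0,0,-1],[0,0,-3,0,0,0,-1],[0,0,-3,0,0,0,-1],[0,0,-0.3,0,0,0,-1],[-1.5,0.5,0,0,0,0,-1],[-3,1,0,0,0,0,-1],[-3.5,1.2,0,0,0,0,-1],[-3.5,1.2,0,0,0,0,-1],[-3.5,1.2,0,0,0,0,-1],[-3.5,1.2,0,0,0,0,-1],[-3.5,1.2,0,0,0,0,-1],[-3,1,0,0,0,0,-1],[-1.5,0.5,0,0,0,0,-1],[-1,0.5,0,0,0,0,-1],[0,0,0,0,0,0,-1],[0,0,0,0,0,0,-1]]'; python3 -c "
from h import *
plan(566.5,109.4,75.9,-2.5)"
```

```text
time: 61.0
ee_pos: [0.5659, 0.1107, 0.1956]
eef_rot: [0.722, 0.692, -0.0, -0.0]
ft_force: [-0.5, 0.7, -2.5]
width: 0.0573
t 61.0 pos [565.9 110.7 195.6] ty -2.5 tilt [-0.0004  0.0004] w 57.3 F [-0.5  0.7 -2.5]
wz 0.000 rad then tx -0.13 ty 0.07 tz 11.97 cm j7 -0.22
```

```bash
python3 -m jog '[[-0.02,0.03,3,0,0,0,-1],[0,0,3,0,0,0,-1],[0,0,3,0,0,0,-1],[0,0,1.5,0,0,0,-1],[0,0,0.7,0,0,0,-1],[0,0,0.4,0,0,0,-1],[0,0,0,0,0,0,-1],[0,0,0,0,0,0,-1],[0,0,0,0,0,0,-1]]'; python3 -c "
from h import *
plan(566.5,109.4,75.9,-2.5)"
```

```text
time: 62.12
ee_pos: [0.5668, 0.1093, 0.0803]
eef_rot: [0.723, 0.691, 0.0, 0.0]
ft_force: [0.7, -0.3, -2.5]
width: 0.0574
t 62.12 pos [566.8 109.3  80.3] ty -2.6 tilt [0.0007 0.0004] w 57.4 F [ 0.7 -0.3 -2.5]
wz -0.001 rad then tx 0.01 ty -0.03 tz 0.44 cm j7 -0.17
```

```bash
python3 -m jog '[[0,-0.02,0.2,0,0,0,-1],[0,0,0.15,0,0,0,-1],[0,0,0.05,0,0,0,-1],[0,0,0,0,0,0,-1],[0,0,0,0,0,0,-1]]'; python3 -c "
from h import *
plan(566.5,109.4,75.9,-2.5)"
```

```text
time: 62.75
ee_pos: [0.5662, 0.1092, 0.0759]
eef_rot: [0.723, 0.691, -0.0, -0.0]
ft_force: [-1.7, -0.3, -0.4]
width: 0.0572
t 62.75 pos [566.2 109.2  75.9] ty -2.6 tilt [-0.0001  0.0001] w 57.2 F [-1.7 -0.3 -0.4]
wz -0.001 rad then tx 0.02 ty 0.03 tz -0.00 cm j7 -0.17
```

Release, rise, and move aside toward +y for a clear view.

```bash
python3 -m jog '[[0,0,0,0,0,0,0.5],[0,0,0,0,0,0,1],[0,0,0,0,0,0,1],[0,0,-2,0,0,0,1],[0,0,-4,0,0,0,1],[0,0,-5,0,0,0,1],[0,0,-2,0,0,0,1],[2,-0.5,0,0,0,0,1],[4.5,-1.5,0,0,0,0,1],[5,-2,0,0,0,0,1],[5,-2,0,0,0,0,1],[5,-2,0,0,0,0,1],[5,-2,0,0,0,0,1],[5,-2,0,0,0,0,1],[5,-2,0,0,0,0,1],[4,-2,0,0,0,0,1],[2,-1,0,0,0,0,1],[0,0,0,0,0,0,1],[0,0,0,0,0,0,1]]'; python3 -c "
from h import *
plan(566.5,109.4,75.9,-2.5)
p=r.camera('top');up(p,(200,120,325,205),6,'pics/z_top.png')
up(p,(80,110,460,310),2,'pics/z_all.png')
p=r.camera('side');up(p,(165,170,275,295),4.7,'pics/z_side.png');up(p,(210,70,330,170),6,'pics/z_plate.png')
"
```

```text
time: 65.12
ee_pos: [0.4174, 0.5395, 0.2061]
eef_rot: [0.724, 0.69, 0.0, 0.001]
ft_force: [-0.1, -0.6, 0.7]
width: 0.0869
t 65.12 pos [417.4 539.5 206.1] ty -2.7 tilt [ 0.001  -0.0007] w 86.9 F [-0.1 -0.6  0.7]
wz -0.004 rad then tx -42.31 ty 16.78 tz 13.02 cm j7 -0.95
```

View pics/z_top.png

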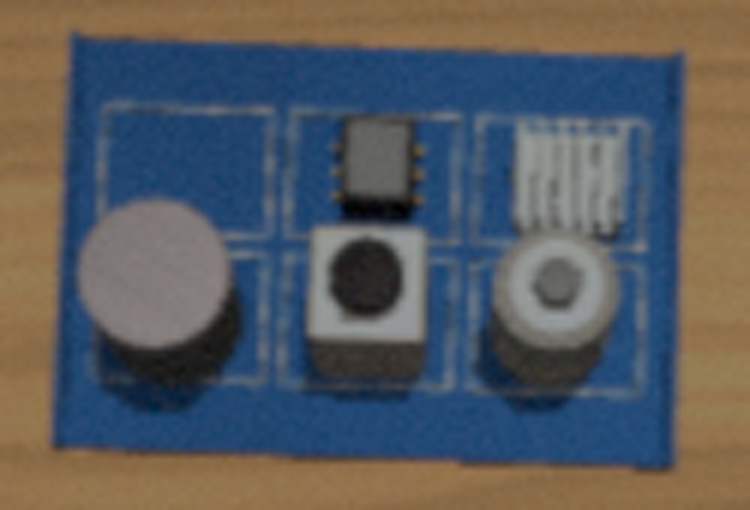

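View pics/z_side.png

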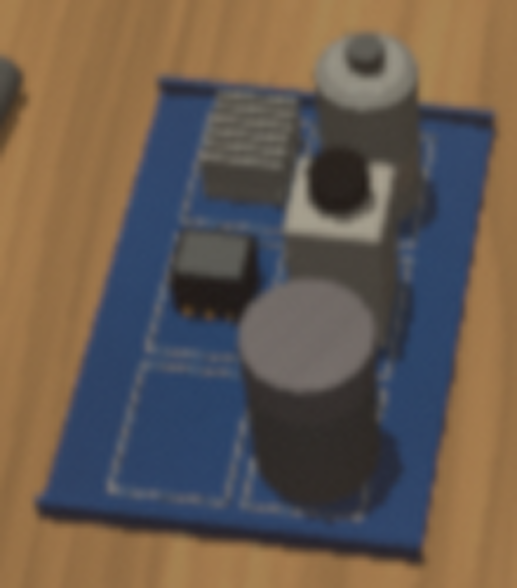

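View pics/z_plate.png

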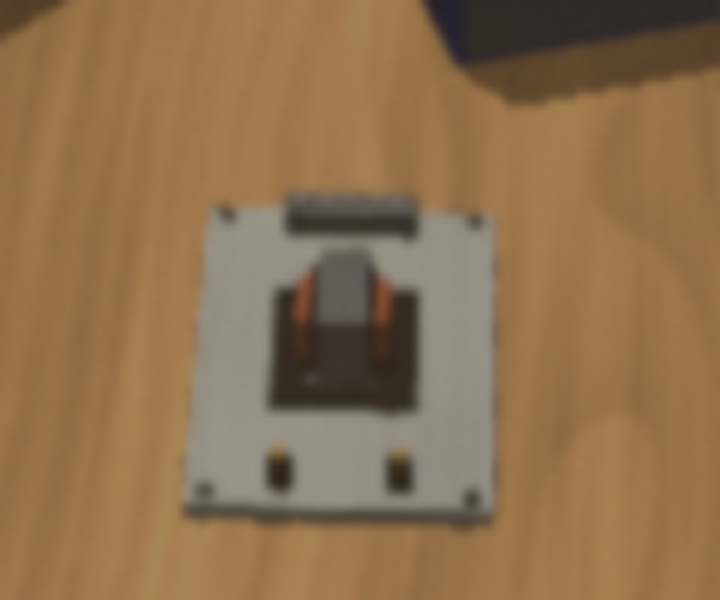

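View pics/z_all.png

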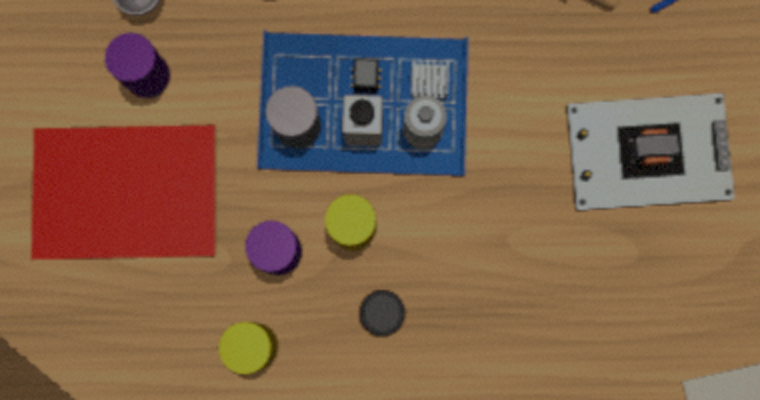

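The containers appear at the same pixels as at the start: jar lid (153,274), cap (367,278), nozzle (556,282). The heat sink and relay are unmoved. The transformer stands upright in the middle of the pad.

```bash
python3 -c "
from bench import r
print(r.close_job())"
```

```text
the job is handed in; nothing more can be done
None
```

The job is handed in at about 65 s of the 144 s. I moved the jar, bottle and can upright onto the red mat, set the transformer on the black pad, and put each container back on its tray spot.

- **Transformer:** the top picture put it within about 1 mm of the pad's centre and about 0.3° off the pad's long side. Both cameras show it upright.
- **Containers:** the final top and side pictures match the starting ones to within about a pixel (about 2 mm) for all three, upright. The arm's own readings put each release within about 1 mm of its pick-up point.
- **Heat sink, relay and look-alikes:** they look unmoved, and the gripper was clear of everything.
- **Disagreements:** the two cameras differed by about 2–3 mm in y on some objects, so I used the average for grasping. The jaws read 0.5–1 mm narrower than the nominal sizes. Neither caused a problem.

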